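Open the aquarium filter canister with the unknown thread

ROBOT

A 6-joint arm with a two-finger parallel gripper is mounted at the origin on the work surface. World frame = base frame: x ahead of the robot, y to its left, z up, the work surface at z = 0. Lengths are in m, angles in rad, forces in N, time in s.
With the tool pointing down it reaches from about 0.35 to 0.975 m from the base axis. Payload 7.1 kg.
Tool frame: the origin (TCP) lies midway between the tips of the shut fingers; the grasp point (between the pads) lies 19 mm behind it; z points along the fingers, x is the direction in which the jaws open and shut, and the axes are right-handed (so a half turn about z gives the same grasp; the last joint's range is limited). The gripper opens to 88 mm and grips with 3 to 60 N. Pads are 20 mm wide; open, the fingers measure 115 mm over their backs; the gripper's body (75 mm by 178 mm) begins 61 mm behind the grasp point.
Start: joints at [1.123, 0.423, 1.63, -0, 1.089, -0.019], TCP at [0.26, 0.568, 0.196] pointing down, gripper open.
Joint ranges: [-3, 3], [-0.9, 2.11], [0.09, 2.58], [-1.31, 4.45], [0.11, 2.69], [-2.54, 2.54]. Speed limits (rad/s): [2.39, 2.39, 3.01, 3.14, 3.14, 3.14].

INTERFACE

Orientations are given as a unit quaternion [w, x, y, z].
In Python, from station import move_pose, movel, movej, command_gripper, wait, inverse_kinematics, read_camera, camera_info, MotionError, job_done, get_time, get_joint_pos, get_qvel, get_effort, get_tcp_pos, get_ee_rot, get_ft_force, get_ft_torque, get_grip_width gives the robot as it stands. Calls block until the motion is done:
- move_pose(position, orientation): joint-space move of the TCP to a pose.
- movel(position, frame=None, v=0.15, until_force=None): straight line of the TCP; frame=None keeps the orientation; v is the mean speed in m/s. With until_force (N) it stops when the force on the tool has changed by that much, and returns True; else False.
- movej(angles): joint-space move.
- command_gripper(opening): opening from 0.0 (shut) to 1.0 (fully open); the grip force is fixed at half the most; returns when the fingers have stopped.
- wait(seconds).
- inverse_kinematics(position, orientation): joint angles nearest the present ones, or None.
- read_camera(name): name is "scene" or "side" or "wrist"; returns the picture (400x640x3 uint8, red, green, blue); there is no depth.
- camera_info(name): a dict with "intrinsics" (3x3 intrinsics, pixels), "T" (4x4, takes a point from camera to world coordinates); the wrist camera has in their place "tool_from_camera" (4x4, takes a point from camera to tool coordinates, whose origin is the TCP and whose axes are the tool frame's). Camera axes: x right, y up, looking along -z (the intrinsics and any distortion apply to the point x, -y, -z); pixel columns grow to the right and rows downward; lengths in m; the calibration is good to about 2 mm. A picture is of the moment at which its call begins: read the wrist's pose just before it. camera_info takes no time and is no camera call.
A pose or a line that the arm cannot do raises MotionError and nothing moves.
- job_done(): hands the job in, once; it reports no verdict.
Readings, each from a call of its own:
- get_time(): time.
- get_joint_pos(): joint angles.
- get_qvel(): joint speeds.
- get_effort(): joint torques, N m.
- get_tcp_pos(): TCP position.
- get_ee_rot(): TCP orientation.
- get_ft_force(): force on the tool from outside, world axes, zero at the start.
- get_ft_torque(): the same for the moment, N m.
- get_grip_width(): opening from 0.0 (shut) to 1.0 (fully open).
Only numpy, scipy, OpenCV 4.12 (cv2) and the standard library are available. Lean on these libraries where they do the work, as an engineer would, in place of code of your own. Each camera call takes 0.05 s, during which the arm holds its last target.

TASK

Slide the aquarium's light bar along the rims, away from the filter canister it covers, right to the other end of the tank. Then take the quarter-turn cap off the canister that was under the light: I don't know whether its thread is right- or left-handed, so find out which way it gives. Finish holding that cap in the gripper, lifted a good hand's breadth (10 cm) off its neck and touching nothing else; leave the other cap shut and everything else where it is.

Things in the scene. Friction and masses are not known exactly. Their poses are not given: they have to be found in the camera images.
- tank: Dry glass tank on the desk, fixed: 250 (x) x 520 (y) x 175 tall. Origin: centre of its underside; y along its length, x from its front glass (facing the arm) to its back. Along the back half (tank x 12 to 120) a black deck covers the filter bay, its surface 160 above the desk; the front half is open. A black hang-on filter, up to 203 high, hangs outside the -y end (tank y -260 to -340).
- lamp (a joint): Slide of the light bar along the tank's rims, m: 0 at its -y stop (bar centre at tank y -150), 0.365 at its +y stop (tank y +215), growing towards tank +y. It starts over the canister to be opened. Friction about 2 N; it stays where it is left.
- lamp_bar (a point): Centre of the aluminium light bar: 270 long (along tank x) x 60 wide (along tank y) x 22 thick, its underside 232 and its top 254 above the desk, 17 clear of the caps' tops. Can be gripped across its 60 width from above at this point.
- canister_a: Filter canister, fixed in the tank's rear bay. Origin: centre of its underside, 8 above the desk. Only its neck (55 dia) comes up through the deck; neck top 174 above this origin. The two canisters look alike, stand 220 apart and may be in either place. Open the one at tank y -120, under the light bar at the start; leave the one at tank y +100.
- canister_b: The other canister, of the same shape and frame as canister_a, in the other of the two places. Which of the two is under the light bar must be read from the positions.
- cap_a_rim (a point): Cap of canister_a: point on its axis, half-way up its round fluted rim (56 dia x 16 tall, rim's underside 26 above the deck). On top a grip bar 52 long (cap x) x 13 thick x 15 tall; cap's top 23 above this point. Below the rim a 30 dia plug, 24 long, sits in the neck. About 64 to 120 g. Grip the rim or the bar from above.
- cap_b_rim (a point): Cap of canister_b, same shape as cap_a.
- canister_a_neck (a point): Top of canister_a's neck, on its axis. Quarter-turn thread, two lugs under a lip: the loosening way the cap turns 70 degrees (about 0.05 to 0.3 N m of friction) to a hard stop, where its gasket lifts it 2 mm if let go; there (give or take 10 degrees) it lifts straight off. The other way it stops dead within 3 degrees. Until then pulling only gives 1 mm.
- canister_b_neck (a point): Same for canister_b. One of the two canisters has a right-hand thread (loosens counter-clockwise seen from above), the other a left-hand one (loosens clockwise); nothing to be seen tells which.
- food_pot: Bystander, loose: small food jar, 30 dia x 34 tall, on the deck between the caps. Origin: centre of its underside. Sizes in mm.
- magnet: Bystander, loose: black magnet cleaner, 56 x 34 x 28 tall, on the deck at its +y end. Origin: centre of its underside. Sizes in mm.
- conditioner: Bystander, loose: white bottle, 60 dia x 165 tall, on the desk at the -y side. Origin: centre of its underside. Sizes in mm.
- beaker: Bystander, loose: clear measuring cup, 72 dia x 85 tall, on the desk at the +y side. Origin: centre of its underside. Sizes in mm.
- case: Bystander, loose: black spectacle case, 160 x 62 x 36 tall, on the desk at the +y side. Origin: centre of its underside. Sizes in mm.
- mouse: Bystander, loose: black computer mouse, 105 x 60 x 32 tall, on the desk at the -y side. Origin: centre of its underside. Sizes in mm.
- scraper: Bystander, loose: flat long-handled algae scraper, 220 x 70 x 10 tall, on the desk behind the tank, -y side. Origin: centre of its underside. Sizes in mm.
- tweezers: Bystander, loose: long steel planting tweezers, 230 x 30 x 5 tall, on the desk behind the tank, +y side. Origin: centre of its underside. Sizes in mm.

How it is judged:
On the way, in this order (a step that is already met when the one before it is completed fails the run):
1. the light bar is at the other (+y) end of the tank, within 30 mm of its stop (value of joint lamp above 0.335 m), for 0.2 s.
2. the cap that was under the light is off its neck, in the fingers (((y of canister_a in the frame of tank below 0 m and z of cap_a_rim in the frame of canister_a above 0.216 m and contact force between the fingers and cap_a above 1 N and contact force between cap_a and tank below 0.1 N and contact force between cap_a and canister_a below 0.1 N and contact force between cap_a and canister_b below 0.1 N) or (y of canister_b in the frame of tank below 0 m and z of cap_b_rim in the frame of canister_b above 0.216 m and contact force between the fingers and cap_b above 1 N and contact force between cap_b and tank below 0.1 N and contact force between cap_b and canister_a below 0.1 N and contact force between cap_b and canister_b below 0.1 N))), for 0.2 s.
At the end, for the whole second after the job is handed in: The light bar is within 30 mm of its +y stop; the cap of the canister at the -y place is held still in the fingers, at least 60 mm above its closed position, touching neither tank, light bar nor canisters (value of joint lamp above 0.335 m and ((y of canister_a in the frame of tank below 0 m and z of cap_a_rim in the frame of canister_a above 0.246 m and contact force between the fingers and cap_a above 1 N and contact force between cap_a and tank below 0.1 N and contact force between cap_a and canister_a below 0.1 N and contact force between cap_a and canister_b below 0.1 N and linear speed of cap_a below 0.03 m/s) or (y of canister_b in the frame of tank below 0 m and z of cap_b_rim in the frame of canister_b above 0.246 m and contact force between the fingers and cap_b above 1 N and contact force between cap_b and tank below 0.1 N and contact force between cap_b and canister_a below 0.1 N and contact force between cap_b and canister_b below 0.1 N and linear speed of cap_b below 0.03 m/s))); the arm keeps its last pose, push and grip.
It fails at once if the other canister's cap is turned (more than 0.4 rad) or moved (more than 5 mm) ((y of canister_a in the frame of tank above 0 m and (distance of cap_a from where it was at the start of the episode above 0.005 m or angle between the x axis of cap_a and the x axis of canister_a, either way round above 0.4 rad)) or (y of canister_b in the frame of tank above 0 m and (distance of cap_b from where it was at the start of the episode above 0.005 m or angle between the x axis of cap_b and the x axis of canister_b, either way round above 0.4 rad))).
It fails at once if a bystander is pushed more than 30 mm or knocked over (distance of any of food_pot, magnet, conditioner, beaker, case, mouse, scraper, tweezers from where it was at the start of the episode above 0.03 m or angle between any of food_pot, conditioner, beaker's own z axis and vertical above 0.5 rad).
It also fails if it takes over 64 s, if anything falls off the work surface, if the arm or the gripper's body presses on something with over 40 N, if the wrist force passes 120 N, or if a joint passes its speed limit or range.

## Working session

There is one attempt and no reset: what is moved stays moved. The work goes in short steps, each a Python script; the robot and the scene stay as the last script left them, time stands still between calls to the robot, and variables do not carry over. Pictures are saved under pics/ and viewed, and the job is handed in when it is done.

```bash
ls; mkdir -p pics; python3 - <<'E'
from station import *
import cv2,numpy as np
for n in ["scene","side","wrist"]:
    im=read_camera(n); cv2.imwrite(f"pics/{n}0.png",im[:,:,::-1])
    print(n,{k:np.round(np.array(v),4).tolist() if not isinstance(v,str) else v for k,v in camera_info(n).items()})
print(get_time())
E
```

```text
pics
scene {'intrinsics': [[376.0731, 0.0, 317.8591], [0.0, 376.0731, 199.0772], [0.0, 0.0, 1.0]], 'T': [[-0.4686, -0.7022, 0.536, 1.3303], [0.8833, -0.3655, 0.2935, 0.3833], [-0.0102, 0.611, 0.7916, 1.2837], [0.0, 0.0, 0.0, 1.0]]}
side {'intrinsics': [[371.8541, 0.0, 321.7506], [0.0, 371.8541, 201.3011], [0.0, 0.0, 1.0]], 'T': [[-0.8816, 0.379, -0.2812, 0.2006], [-0.4719, -0.7022, 0.5331, 0.7066], [0.0045, 0.6027, 0.798, 1.2082], [0.0, 0.0, 0.0, 1.0]]}
wrist {'intrinsics': [[303.9468, 0.0, 317.3146], [0.0, 303.9468, 199.3686], [0.0, 0.0, 1.0]], 'tool_from_camera': [[1.0, -0.0005, -0.0001, -0.0011], [-0.0005, -0.9578, -0.2874, -0.0792], [0.0, 0.2874, -0.9578, -0.1887], [0.0, 0.0, 0.0, 1.0]]}
0.15
```

View pics/scene0.png

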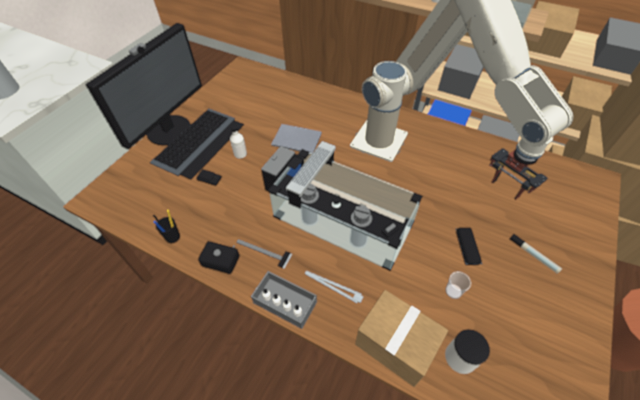

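View pics/side0.png

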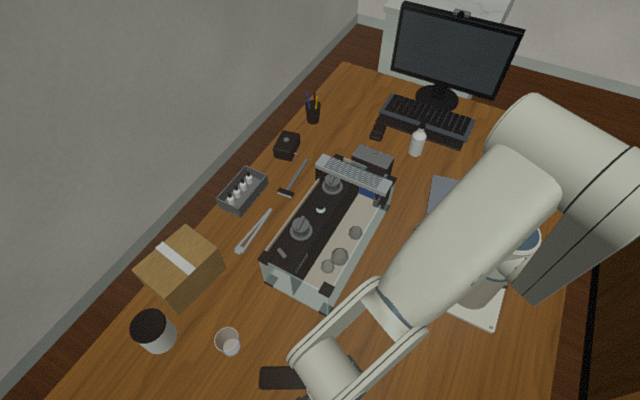

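View pics/wrist0.png

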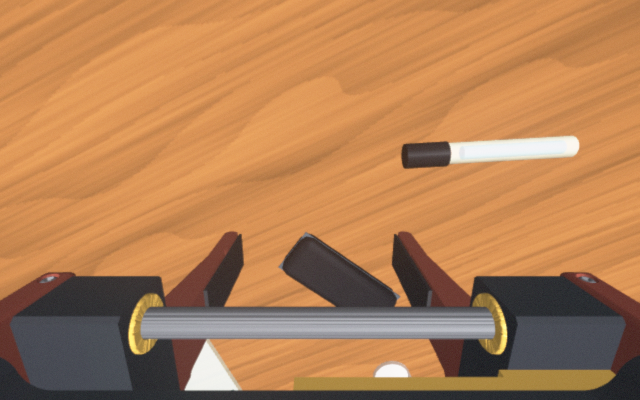

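The scene picture shows the tank around (345,210), with the light bar around (312,168) and caps near (309,193) and (362,213). The side picture shows the bar at about (353,175) and caps at (331,183) and (301,228). Next I'll enlarge both views.

```bash
python3 - <<'E'
import cv2
a=cv2.imread("pics/scene0.png")[130:280,250:440]; cv2.imwrite("pics/sc.png",cv2.resize(a,None,fx=4,fy=4,interpolation=cv2.INTER_CUBIC))
a=cv2.imread("pics/side0.png")[140:320,250:410]; cv2.imwrite("pics/sd.png",cv2.resize(a,None,fx=3.3333,fy=3.3333,interpolation=cv2.INTER_CUBIC))
E
```

```text
(no output)
```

View pics/sc.png

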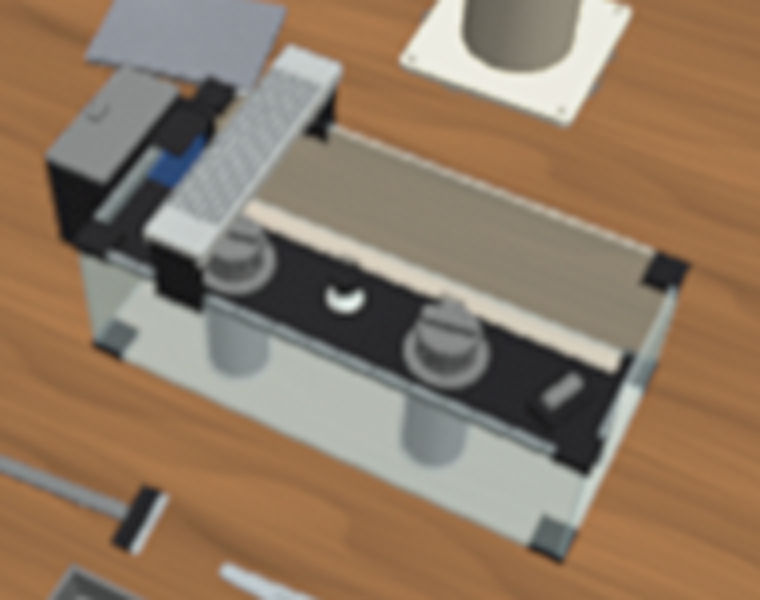

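View pics/sd.png

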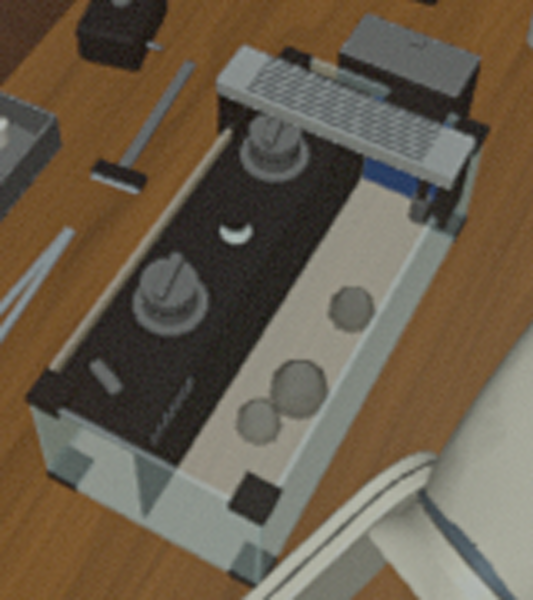

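The scene crop shows the lamp bar's top face with corners at about (290,45), (343,72), (200,240) and (150,220). The side crop shows corners at (243,45), (475,137), (455,178) and (218,85). I'll cast these onto z=0.254.

```bash
cat > h.py <<'E'
from station import *
import cv2,numpy as np
from scipy.spatial.transform import Rotation as R
def cast(info,T,px,z):
    K=info["intrinsics"];K=np.array(K);T=np.array(T)
    d=np.array([(px[0]-K[0,2])/K[0,0],-(px[1]-K[1,2])/K[1,1],-1.])
    w=T[:3,:3]@d;o=T[:3,3]
    return o+w*(z-o[2])/w[2]
def rq(): 
    q=np.array(get_ee_rot()).ravel(); return q
def wristT():
    q=rq();M=np.eye(4);M[:3,:3]=R.from_quat([q[1],q[2],q[3],q[0]]).as_matrix();M[:3,3]=get_tcp_pos()
    return M@np.array(camera_info("wrist")["tool_from_camera"])
def quat(yaw):
    # tool down, jaw axis x at world yaw
    Z=np.array([0,0,-1.]);X=np.array([np.cos(yaw),np.sin(yaw),0]);Y=np.cross(Z,X)
    q=R.from_matrix(np.c_[X,Y,Z]).as_quat();return [q[3],q[0],q[1],q[2]]
E
python3 - <<'E'
from h import *
for n,s,o,pts in [("scene",4,(250,130),[(290,45),(343,72),(200,240),(150,220)]),("side",3.3333,(250,140),[(243,45),(475,137),(455,178),(218,85)])]:
    i=camera_info(n)
    P=np.array([cast(i,i["T"],((p[0]+.5)/s-.5+o[0],(p[1]+.5)/s-.5+o[1]),.254) for p in pts])
    print(n,P.round(3).tolist(),P.mean(0).round(3), np.linalg.norm(np.diff(P,axis=0),axis=1))
i=camera_info("scene")
for p in [(688,262),(668,245),(330,125),(575,470),(605,455),(555,452)]: print(p,cast(i,i["T"],(p[0]/4+250,p[1]/4+130),.175).round(3))
i=camera_info("side")
for p in [(30,397),(48,370),(243,520),(280,492)]: print(p,cast(i,i["T"],(p[0]/3.3333+250,p[1]/3.3333+140),.175).round(3))
print(get_joint_pos(),rq())
E
```

```text
scene [[0.37, -0.119, 0.254], [0.38, -0.056, 0.254], [0.625, -0.075, 0.254], [0.626, -0.126, 0.254]] [ 0.5   -0.094  0.254] [0.06354356 0.24640726 0.0509907 ]
side [[0.636, -0.122, 0.254], [0.37, -0.119, 0.254], [0.367, -0.061, 0.254], [0.632, -0.058, 0.254]] [ 0.501 -0.09   0.254] [0.26631888 0.05867928 0.26423725]
(688, 262) [0.385 0.31  0.175]
(668, 245) [0.374 0.286 0.175]
(330, 125) [ 0.382 -0.066  0.175]
(575, 470) [0.644 0.297 0.175]
(605, 455) [0.618 0.314 0.175]
(555, 452) [0.635 0.275 0.175]
(30, 397) [0.63  0.308 0.175]
(48, 370) [0.631 0.276 0.175]
(243, 520) [0.398 0.32  0.175]
(280, 492) [0.382 0.282 0.175]
[ 1.12304177e+00  4.23670092e-01  1.63047111e+00  4.69007104e-05
  1.08858558e+00 -1.90081625e-02] [ 2.79687335e-04  8.41353177e-01  5.40485439e-01 -4.93730820e-04]
```

```bash
python3 - <<'E'
from h import *
move_pose([0.45,0.0,0.42],quat(np.pi/2))
print(get_joint_pos(),get_tcp_pos(),get_time())
T=wristT();im=read_camera("wrist");np.save("w1T.npy",T);cv2.imwrite("pics/w1.png",im[:,:,::-1])
E
```

```text
[-2.55923863e-02 -4.69183313e-02  1.70381513e+00  1.25052115e-04
  1.48518029e+00 -1.59696713e+00] [4.50024575e-01 4.26087959e-04 4.19724903e-01] 2.4333
```

View pics/w1.png

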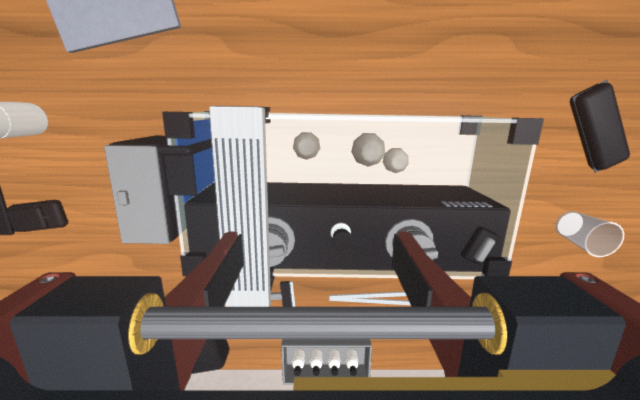

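The wrist view shows the light bar running from cols 210–266 at row 107 down to row ~305. Caps are at about (275,240) and (410,240), and the tank's front rim is along row ~117.

```bash
python3 - <<'E'
from h import *
T=np.load("w1T.npy");i=camera_info("wrist")
for l,p,z in [("bar nearL",(211,107),.254),("bar nearR",(266,107),.254),("edgeL 200",(217,250),.254),("edgeR 200",(268,250),.254),("farR",(270,306),.254),("rimL",(193,116),.175),("rimR",(541,119),.175),("rimRfar",(509,275),.175),("backrimR",(480,277),.175),("backrimL",(280,272),.175),("capA rimL",(293,238),.202),("capB rim c",(410,240),.202)]:
    print(l,cast(i,T,p,z).round(4))
a=cv2.imread("pics/w1.png")[90:320,170:540]; cv2.imwrite("pics/w1c.png",cv2.resize(a,None,fx=2.1,fy=2.1,interpolation=cv2.INTER_CUBIC))
E
```

```text
bar nearL [ 0.3692 -0.1191  0.254 ]
bar nearR [ 0.3691 -0.0578  0.254 ]
edgeL 200 [ 0.5445 -0.1288  0.254 ]
edgeR 200 [ 0.5445 -0.0635  0.254 ]
farR [ 0.6282 -0.0646  0.254 ]
rimL [ 0.3808 -0.1715  0.175 ]
rimR [0.3843 0.3081 0.175 ]
rimRfar [0.627  0.3082 0.175 ]
backrimR [0.6307 0.2621 0.175 ]
backrimL [ 0.622  -0.0601  0.175 ]
capA rimL [ 0.5508 -0.0356  0.202 ]
capB rim c [0.5538 0.1345 0.202 ]
```

View pics/w1c.png

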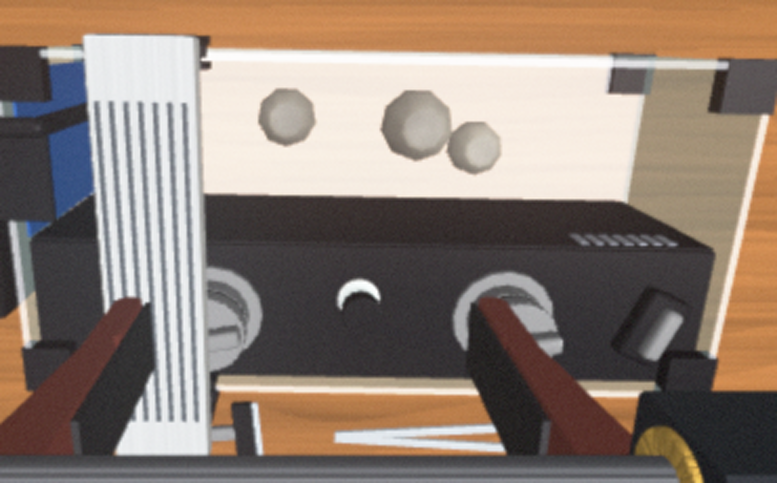

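```bash
python3 - <<'E'
from h import *
q=quat(np.pi/2-.025)
move_pose([0.501,-0.0945,0.31],q)
T=wristT();im=read_camera("wrist");cv2.imwrite("pics/w2.png",im[:,:,::-1])
print(movel([0.501,-0.0945,0.229],v=.08,until_force=12),get_tcp_pos())
command_gripper(0.0)
print(get_grip_width()*88,get_ft_force(),get_time())
im=read_camera("wrist");cv2.imwrite("pics/w3.png",im[:,:,::-1])
E
```

```text
False [ 0.50139919 -0.09457399  0.22948231]
0.6036902392700492 [-0.0847775  -0.66774837  0.23648047] 5.7
```

View pics/w3.png

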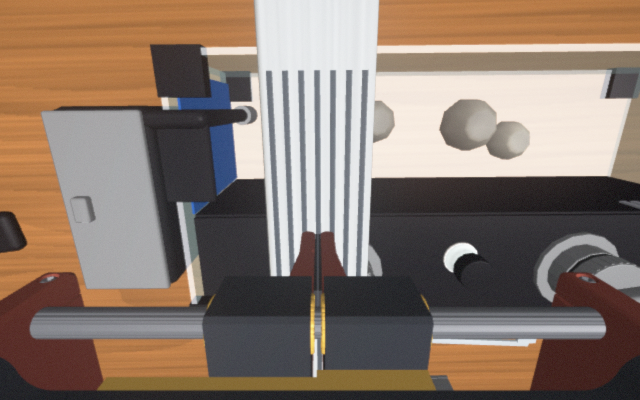

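```bash
python3 - <<'E'
from h import *
i=camera_info("wrist");M=np.linalg.inv(np.array(i["tool_from_camera"]));K=i["intrinsics"]
for p in [(0,0,0),(0,0,-.019),(0,0,-.06)]:
    c=M@np.r_[p,1]; print(p,c[:3],K[0][2]+K[0][0]*c[0]/-c[2],K[1][2]-K[1][1]*c[1]/-c[2])
for n,c in [("scene",(250,100)),("side",(250,140))]:
    a=read_camera(n)[c[1]:c[1]+180,c[0]:c[0]+190]; cv2.imwrite(f"pics/{n}3.png",cv2.resize(a[:,:,::-1],None,fx=3.3,fy=3.3,interpolation=cv2.INTER_CUBIC))
print(get_grip_width(),get_tcp_pos())
E
```

```text
(0, 0, 0) [ 0.00085517 -0.02199666 -0.20363123] 318.59105573991593 232.20152696452055
(0, 0, -0.019) [ 0.00085335 -0.02745691 -0.18543273] 318.7133534159835 244.37379051991377
(0, 0, -0.06) [ 0.00084944 -0.03923955 -0.14616226] 319.0810229071511 280.96786239171263
0.0026318039392762 [ 0.5010091  -0.09450755  0.22900578]
```

View pics/w2.png

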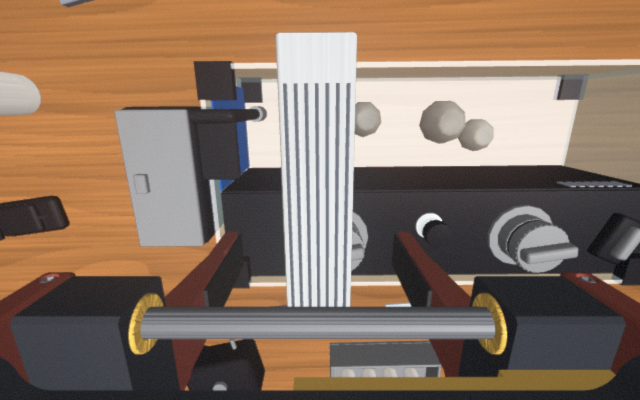

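View pics/scene3.png

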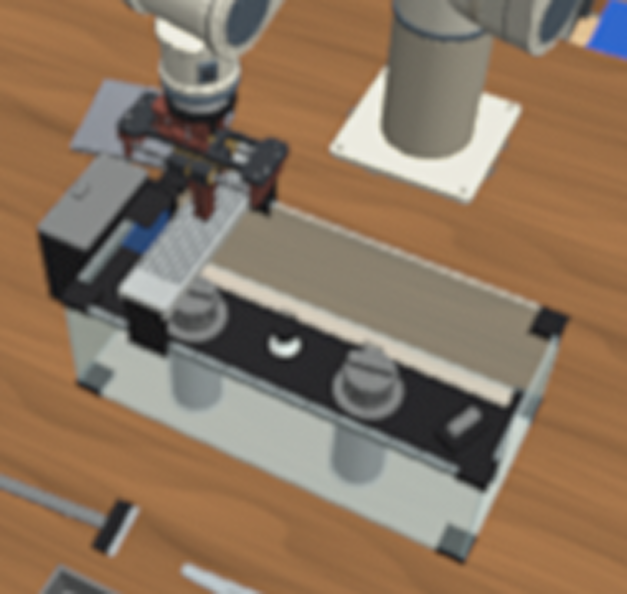

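View pics/side3.png

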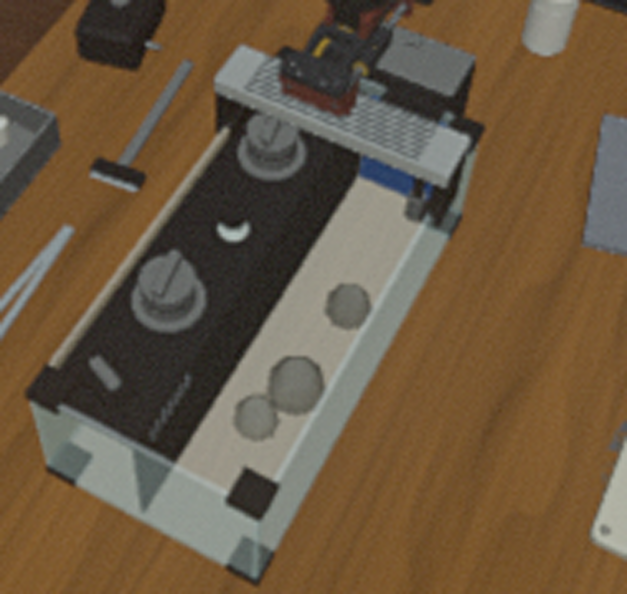

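```bash
python3 - <<'E'
from h import *
T=wristT();i=camera_info("wrist")
for z in (.23,.254):
  for p in [(262,100),(377,100),(270,270),(367,270),(260,70),(378,70)]: print(z,p,cast(i,T,p,z).round(4))
print(get_tcp_pos(),T[:3,3])
a=cv2.imread("pics/w3.png")[150:330,200:440];cv2.imwrite("pics/w3c.png",cv2.resize(a,None,fx=3.3,fy=3.3,interpolation=cv2.INTER_CUBIC))
E
```

```text
0.23 (262, 100) [ 0.416  -0.1258  0.23  ]
0.23 (377, 100) [ 0.4177 -0.0583  0.23  ]
0.23 (270, 270) [ 0.528  -0.1288  0.23  ]
0.23 (367, 270) [ 0.5297 -0.0616  0.23  ]
0.23 (260, 70) [ 0.3997 -0.1257  0.23  ]
0.23 (378, 70) [ 0.4014 -0.0582  0.23  ]
0.254 (262, 100) [ 0.4167 -0.1216  0.254 ]
0.254 (377, 100) [ 0.4182 -0.0628  0.254 ]
0.254 (270, 270) [ 0.5144 -0.1243  0.254 ]
0.254 (367, 270) [ 0.5158 -0.0657  0.254 ]
0.254 (260, 70) [ 0.4025 -0.1215  0.254 ]
0.254 (378, 70) [ 0.4039 -0.0627  0.254 ]
[ 0.5010091  -0.09450755  0.22900578] [ 0.42141977 -0.09339506  0.417724  ]
```

View pics/w3c.png

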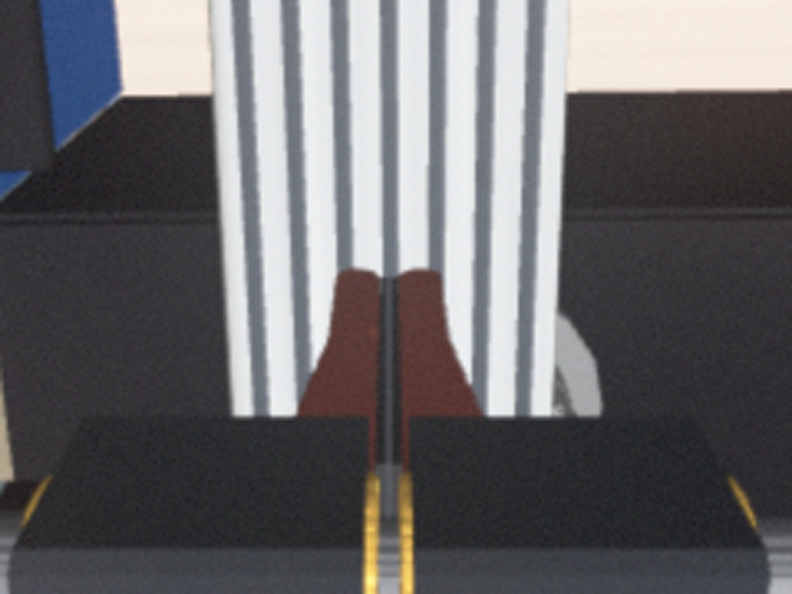

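```bash
python3 - <<'E'
from h import *
def proj(n,p):
    i=camera_info(n);M=np.linalg.inv(np.array(i["T"]));c=M@np.r_[p,1];K=i["intrinsics"]
    return np.array([K[0][2]+K[0][0]*c[0]/-c[2],K[1][2]-K[1][1]*c[1]/-c[2]])
for z in (.229,.254,.28):
  p=(.501,-.0945,z)
  print(z,(proj("scene",p)-(250,100))*3.3,(proj("side",p)-(250,140))*3.3)
print(get_effort(),get_ft_force(),get_ft_torque())
a=read_camera("scene")[130:210,270:350];cv2.imwrite("pics/sc4.png",cv2.resize(a[:,:,::-1],None,fx=7,fy=7,interpolation=cv2.INTER_CUBIC))
E
```

```text
0.229 [204.13999303 228.61045381] [339.98497642 120.40028125]
0.254 [203.63325256 213.67782695] [341.71143439 104.5922994 ]
0.28 [203.0908172  197.69334281] [343.56530302  87.61770635]
[ 6.86502262e-04 -4.10730958e+01 -2.71417755e+01 -2.47562269e-02
  6.94130477e-02  6.87146212e-06] [-0.29723257  0.83767712  0.31302554] [ 0.02919004  0.04091176 -0.02613217]
```

View pics/sc4.png

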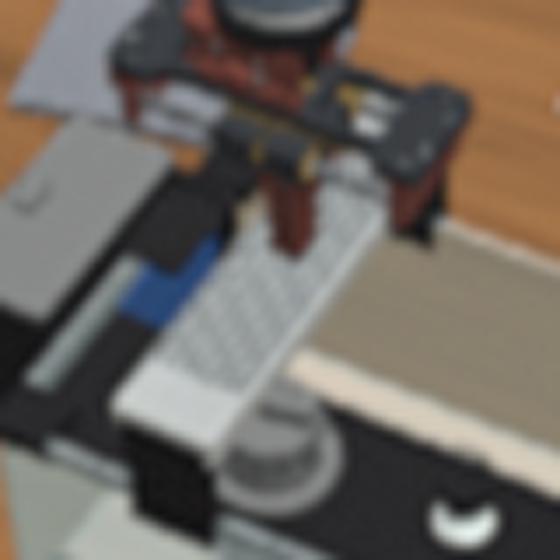

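```bash
python3 - <<'E'
from h import *
command_gripper(1.0)
print(get_grip_width(),get_tcp_pos(),get_time())
im=read_camera("wrist");cv2.imwrite("pics/w5.png",im[:,:,::-1])
a=read_camera("side")[130:230,300:420];cv2.imwrite("pics/sd5.png",cv2.resize(a[:,:,::-1],None,fx=5,fy=5,interpolation=cv2.INTER_CUBIC))
E
```

```text
0.9964006018460346 [ 0.5010118  -0.09451254  0.22900251] 7.275
```

View pics/w5.png

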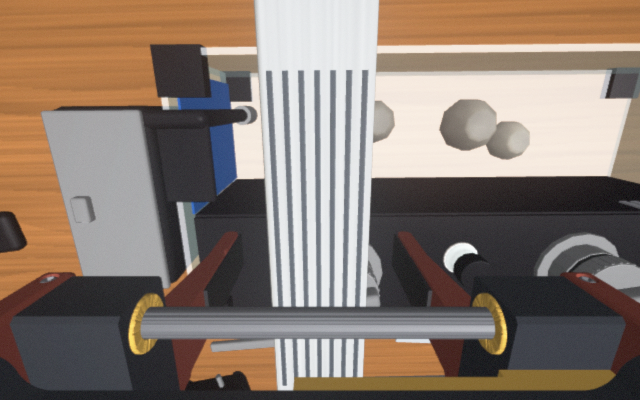

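View pics/sd5.png

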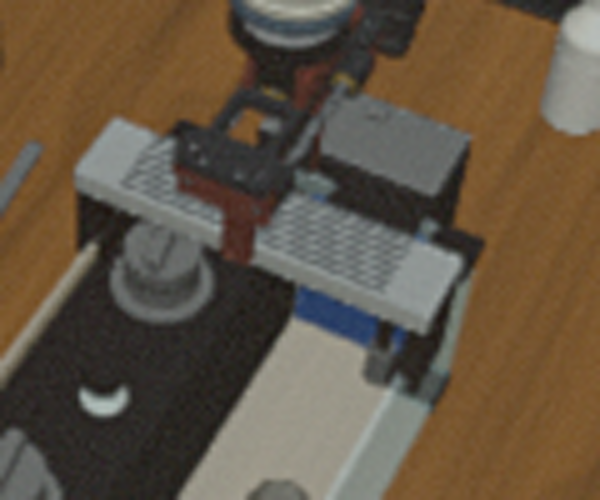

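The bar stays put and the fingers closed to zero without any contact. Open fingers visibly straddle it at cols 240/400, so I'll go a bit lower and test contact by a gentle sideways push along +y.

```bash
python3 - <<'E'
from h import *
movel([0.501,-0.0945,0.220],v=.05,until_force=8)
print(get_tcp_pos(),get_ft_force())
r=movel([0.502,-0.0545,0.220],v=.05,until_force=8)
print(r,get_tcp_pos(),get_ft_force(),get_grip_width(),get_time())
im=read_camera("wrist");cv2.imwrite("pics/w6.png",im[:,:,::-1])
a=read_camera("side")[130:230,300:420];cv2.imwrite("pics/sd6.png",cv2.resize(a[:,:,::-1],None,fx=5,fy=5,interpolation=cv2.INTER_CUBIC))
E
```

```text
[ 0.50059785 -0.09443273  0.21944306] [-0.4491665   0.21358336 -0.61975159]
False [ 0.50213299 -0.05429405  0.21997607] [-0.19006445  0.47380774  0.81224589] 1.0005696930249743 8.6583
```

View pics/w6.png

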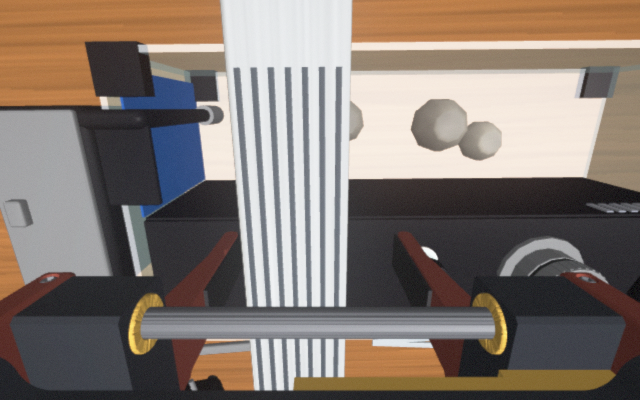

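View pics/sd6.png

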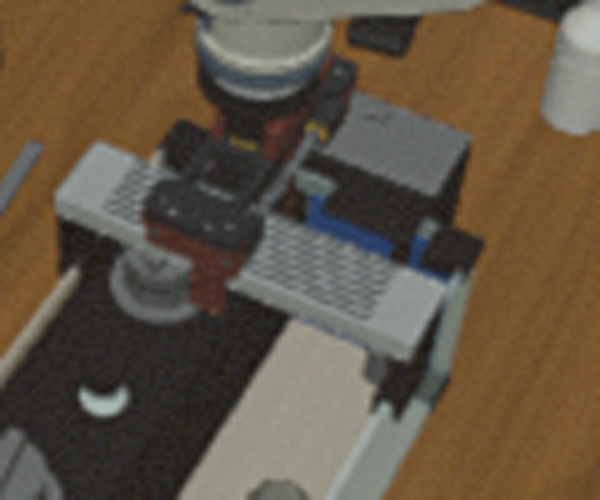

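The picture shows the bar riding with the -y finger (bar cols 235–350 between the fingers), so pushing works. I'll push on to the stop.

```bash
python3 - <<'E'
from h import *
r=movel([0.511,0.305,0.220],v=.11,until_force=15)
print(r,get_tcp_pos(),get_ft_force(),get_grip_width(),get_time())
T=wristT();np.save("w7T.npy",T);im=read_camera("wrist");cv2.imwrite("pics/w7.png",im[:,:,::-1])
E
```

```text
True [0.50962939 0.27626053 0.21913701] [ 0.52641018 -3.49926466  2.80740104] 1.0008743923435663 11.3917
```

View pics/w7.png

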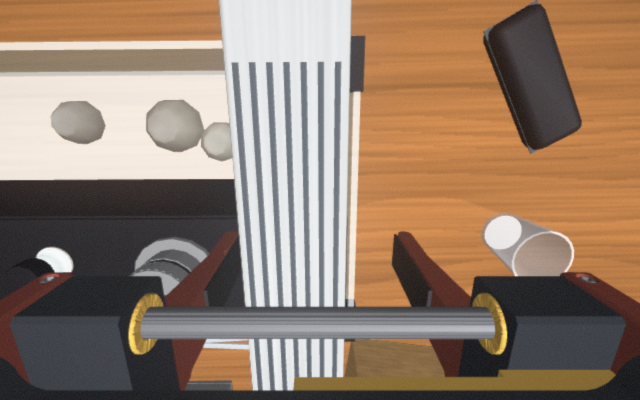

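The bar reached its stop: the force rose to 15 N and the picture shows it at the tank's +y edge. I'll back off 5 mm, rise, and look down on the near cap.

```bash
python3 - <<'E'
from h import *
movel([0.5095,0.270,0.220],v=.1)
movel([0.5095,0.270,0.33],v=.25)
move_pose([0.55,-0.075,0.33],quat(np.pi/2-.025))
print(get_tcp_pos(),get_joint_pos(),get_time())
T=wristT();np.save("w8T.npy",T);im=read_camera("wrist");cv2.imwrite("pics/w8.png",im[:,:,::-1])
for n,c in [("scene",(250,130)),("side",(250,140))]:
    im=read_camera(n); cv2.imwrite(f"pics/{n}8f.png",im[:,:,::-1])
    a=im[c[1]:c[1]+180,c[0]:c[0]+190]; cv2.imwrite(f"pics/{n}8.png",cv2.resize(a[:,:,::-1],None,fx=3.3,fy=3.3,interpolation=cv2.INTER_CUBIC))
E
```

```text
[ 0.55000938 -0.07413049  0.32961843] [-1.55643277e-01  1.90025229e-01  1.64065516e+00  3.86604135e-04
  1.31153690e+00 -1.70224406e+00] 13.5917
```

View pics/w8.png

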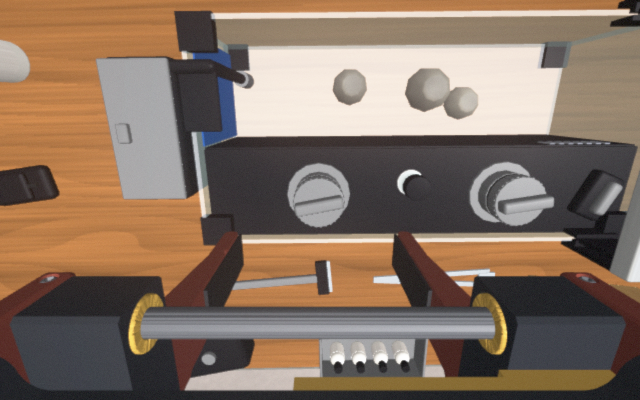

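View pics/side8.png

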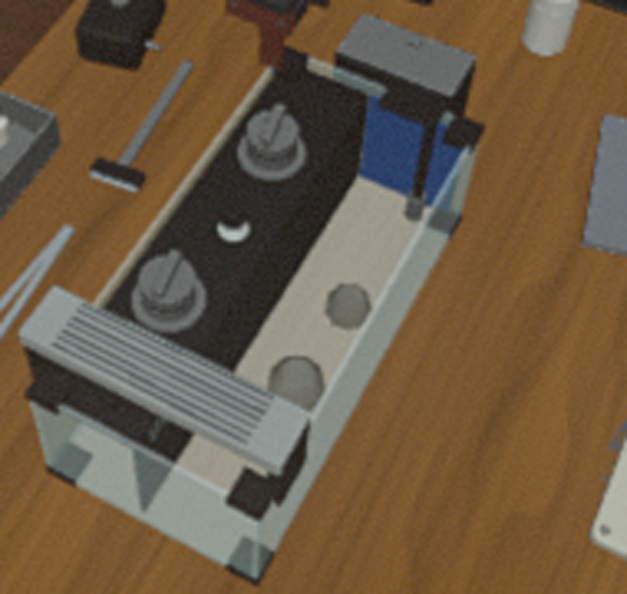

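The wrist view now shows the whole cap at about (319,197), with its grip bar running from (296,210) to (343,205). The side view shows the lamp at the +y end. I'll enlarge the cap.

```bash
python3 - <<'E'
import cv2
a=cv2.imread("pics/w8.png")[150:240,270:370];cv2.imwrite("pics/w8c.png",cv2.resize(a,None,fx=6,fy=6,interpolation=cv2.INTER_CUBIC))
E
```

```text
(no output)
```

View pics/w8c.png

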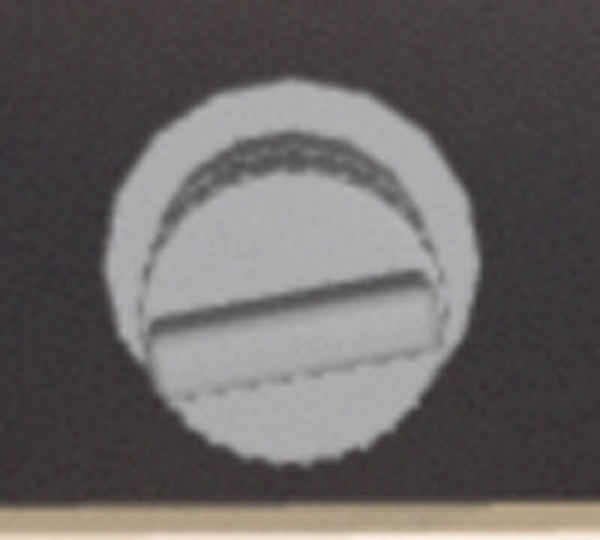

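```bash
python3 - <<'E'
from h import *
T=np.load("w8T.npy");i=camera_info("wrist")
f=lambda p,z:cast(i,T,((p[0]+.5)/6-.5+270,(p[1]+.5)/6-.5+150),z)
L,Rr,t,b=[f(p,.202) for p in [(140,310),(448,310),(293,167),(293,463)]]
print("rim",L,Rr,t,b,np.linalg.norm(L-Rr),np.linalg.norm(t-b),((L+Rr)/2)[1],((t+b)/2)[0])
c=[f(p,.217) for p in [(153,330),(425,278),(440,345),(175,398)]]
print(np.round(c,4),np.mean(c,0)); d=c[1]-c[0];e=c[2]-c[3];print(np.degrees([np.arctan2(d[1],d[0]),np.arctan2(e[1],e[0])]),np.linalg.norm(d),np.linalg.norm(c[1]-c[2]))
n=[f(p,.182) for p in [(103,265),(481,265),(293,78)]];print("neck/flange",n)
E
```

```text
rim [ 0.56673811 -0.10190361  0.202     ] [ 0.56807176 -0.04603828  0.202     ] [ 0.54089783 -0.07355099  0.202     ] [ 0.59717294 -0.07482972  0.202     ] 0.05588125321310884 0.05628963045459004 -0.0739709457045927 0.569035383361548
[[ 0.5659 -0.0985  0.217 ]
 [ 0.5576 -0.0513  0.217 ]
 [ 0.5698 -0.0487  0.217 ]
 [ 0.5784 -0.0952  0.217 ]] [ 0.56791976 -0.07340219  0.217     ]
[ 99.92902871 100.57106238] 0.04788723879540937 0.012452675991206872
neck/flange [array([ 0.56364729, -0.11038129,  0.182     ]), array([ 0.56537403, -0.03802083,  0.182     ]), array([ 0.52845343, -0.0731916 ,  0.182     ])]
```

Cap axis is (0.569,-0.074), with its bar at about 100°. The tips may sit higher than I assume, so I'll straddle the grip bar part-open and touch down on the rim top to get the depth by feel.

```bash
python3 - <<'E'
from h import *
command_gripper(0.42)
q=quat(np.radians(10))
move_pose([0.5688,-0.0738,0.25],q)
im=read_camera("wrist");cv2.imwrite("pics/w9.png",im[:,:,::-1])
r=movel([0.5688,-0.0738,0.176],v=.03,until_force=5)
print(r,get_tcp_pos(),get_ft_force(),get_joint_pos(),get_grip_width(),get_time())
im=read_camera("wrist");cv2.imwrite("pics/w10.png",im[:,:,::-1])
E
```

```text
False [ 0.5688586  -0.07382706  0.17609463] [ 0.71301723  0.15806151 -0.82740881] [-1.49806283e-01  3.72500894e-01  1.76184347e+00  2.89891921e-08
  1.00709972e+00 -3.24264297e-01] 0.41796726735664563 18.575
```

View pics/w9.png

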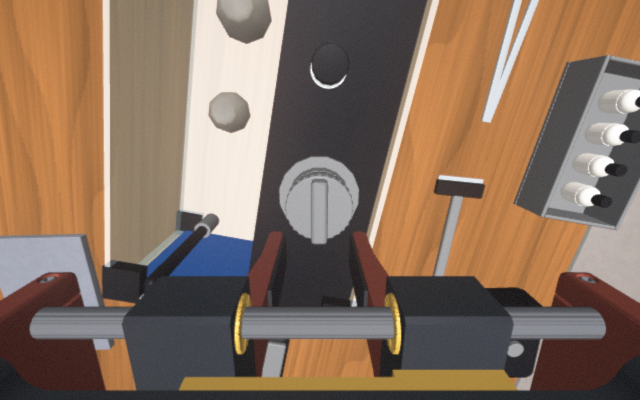

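View pics/w10.png

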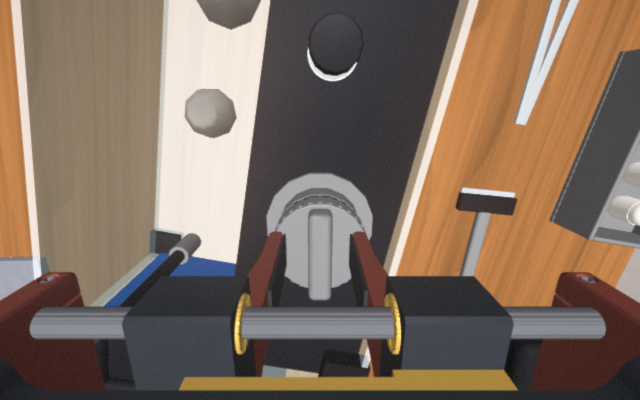

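No contact at TCP z=0.176, and the wrist picture shows the tips (row ~235) still over the rim. The fingers look about 25–30 mm shorter than stated: a 37 mm gap spans ~68 px, so the tips are at a depth of about 0.165 m. That also explains the failed bar grip. I'll continue down by feel.

```bash
python3 - <<'E'
from h import *
r=movel([0.5688,-0.0738,0.150],v=.03,until_force=5)
print(r,get_tcp_pos(),get_ft_force(),get_time())
im=read_camera("wrist");cv2.imwrite("pics/w11.png",im[:,:,::-1])
a=read_camera("side")[140:220,300:400];cv2.imwrite("pics/sd11.png",cv2.resize(a[:,:,::-1],None,fx=6,fy=6,interpolation=cv2.INTER_CUBIC))
E
```

```text
True [ 0.56891729 -0.07384127  0.17534875] [-0.33282641  1.47063297  5.96646299] 18.8833
```

View pics/w11.png

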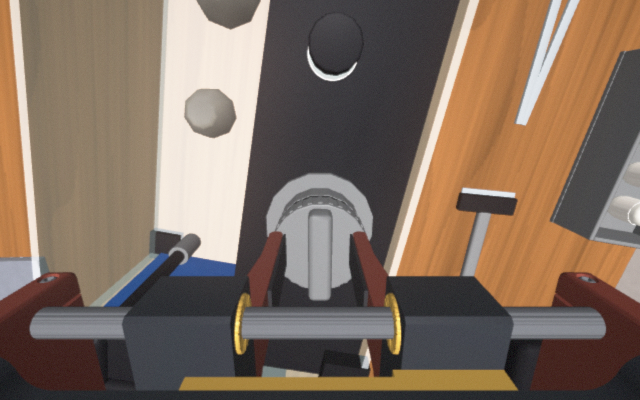

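View pics/sd11.png

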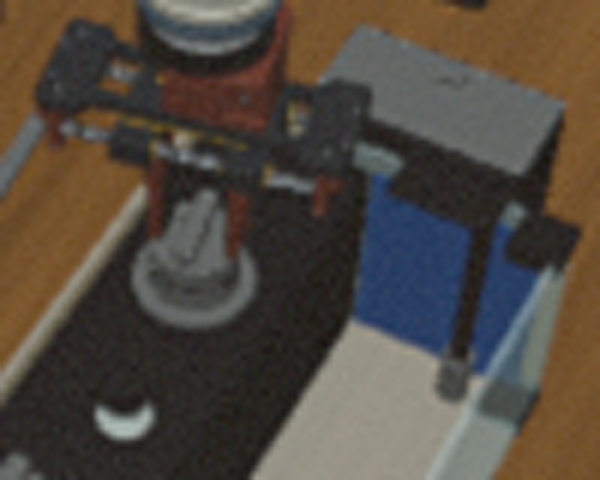

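Contact at TCP z=0.1755 is the rim top (0.202), so the tips sit about 27 mm above the reported TCP. I'll rise 2 mm and close on the grip bar.

```bash
python3 - <<'E'
from h import *
movel([0.5688,-0.0738,0.1775],v=.03)
command_gripper(0.0)
print(get_grip_width()*88,get_tcp_pos(),get_ft_force(),get_ft_torque(),get_time())
im=read_camera("wrist");cv2.imwrite("pics/w12.png",im[:,:,::-1])
E
```

```text
12.806398201628236 [ 0.56942938 -0.0736799   0.17746376] [ 4.32714152  1.3169009  -2.59885275] [ 0.1285144  -0.67838505 -0.01931824] 19.7333
```

View pics/w12.png

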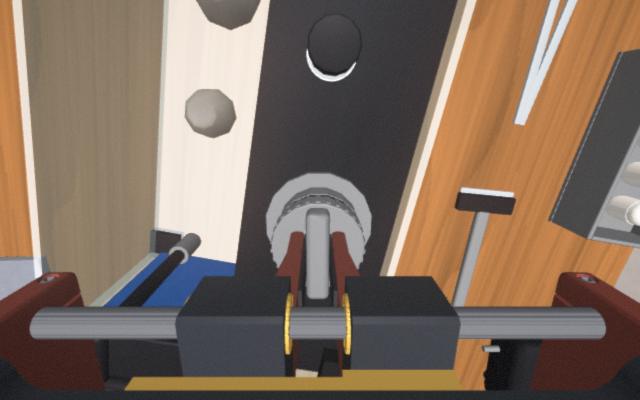

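The grip is on the bar (12.8 mm). Now I'll feel for the giving direction in small steps.

```bash
python3 - <<'E'
from h import *
j0=np.array(get_joint_pos());np.save("j0.npy",j0)
def turn(deg): # ccw positive
    j=j0.copy();j[5]-=np.radians(deg);movej(j)
    t=get_ft_torque()
    print(deg,np.round(t,3),np.round(get_ft_force(),1),"act",np.degrees(j0[5]-get_joint_pos()[5]).round(2),round(get_time(),2));return t[2]
for d in (2,4,6,8):
    if abs(turn(d))>.8: break
im=read_camera("wrist");cv2.imwrite("pics/w13.png",im[:,:,::-1])
E
```

```text
2 [ 0.334 -0.265 -0.012] [ 2.2  1.6 -1.3] act 1.96 20.03
4 [ 0.463 -0.25  -0.049] [ 2.2  4.6 -1.8] act 3.93 20.28
6 [ 0.679 -0.343 -0.349] [ 2.   3.1 -2.3] act 5.91 20.53
8 [ 0.629 -0.423 -0.578] [ 2.6  3.7 -2.2] act 7.9 20.78
```

The counter-torque climbs to 0.58 N·m at 8°, above the stated friction of 0.3, which looks like the stop. I'll try the other way.

```bash
python3 - <<'E'
from h import *
j0=np.load("j0.npy")
def turn(deg):
    j=j0.copy();j[5]-=np.radians(deg);movej(j)
    t=get_ft_torque()
    print(deg,np.round(t,3),np.round(get_ft_force(),1),"w",round(get_grip_width()*88,2),round(get_time(),2));return t[2]
for d in (4,0,-4,-8,-12,-16):
    if abs(turn(d))>.8: break
im=read_camera("wrist");cv2.imwrite("pics/w14.png",im[:,:,::-1])
E
```

```text
4 [ 0.24  -0.318 -0.148] [ 2.8  1.8 -2.5] w 13.28 21.08
0 [-0.34  -0.172 -0.024] [ 2.6 -2.1 -2.1] w 12.79 21.33
-4 [-0.679  0.076 -0.014] [ 1.2 -3.2 -0.6] w 12.6 21.58
-8 [-0.523  0.192 -0.023] [-1.7 -2.7 -0.1] w 12.98 21.83
-12 [-0.372  0.307 -0.069] [ 0.  -1.5 -0.8] w 12.76 22.08
-16 [-0.211  0.379 -0.049] [-1.7 -1.1  0.2] w 12.61 22.33
```

View pics/w14.png

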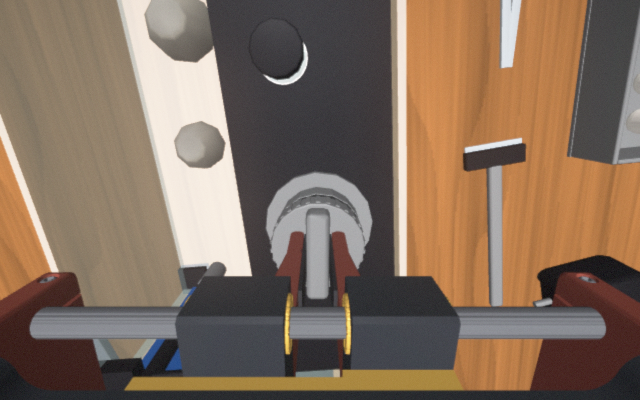

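Clockwise it gives with low torque, and the bar stays aligned with the jaws at col ~318 while the tank rotates beneath. So this is a left-hand thread. I'll continue to the stop.

```bash
python3 - <<'E'
from h import *
j0=np.load("j0.npy")
def turn(deg):
    j=j0.copy();j[5]-=np.radians(deg);movej(j)
    t=get_ft_torque()
    print(deg,np.round(t,3),np.round(get_ft_force(),1),"w",round(get_grip_width()*88,2),round(get_time(),2));return t[2]
for d in (-28,-40,-52,-60,-64,-67,-70,-73):
    if abs(turn(d))>.35: break
im=read_camera("wrist");cv2.imwrite("pics/w15.png",im[:,:,::-1])
E
```

```text
-28 [-0.052  0.292 -0.061] [-1.5 -0.1  0.6] w 12.63 22.7
-40 [-0.003  0.234 -0.107] [-0.2  0.  -0.4] w 13.03 23.02
-52 [ 0.049  0.333 -0.057] [-0.7 -0.3  2.1] w 12.78 23.33
-60 [ 0.06   0.209 -0.059] [0.9 0.4 4.3] w 12.87 23.59
-64 [ 0.031  0.141 -0.08 ] [-0.2 -0.5  4.3] w 12.58 23.84
-67 [ 0.029  0.132 -0.051] [-0.6 -0.4  4.8] w 12.39 24.09
-70 [0.014 0.188 0.009] [0.5 0.  4.8] w 12.64 24.34
-73 [ 0.053  0.228 -0.043] [-0.7  0.5  4.9] w 13.04 24.59
```

View pics/w15.png

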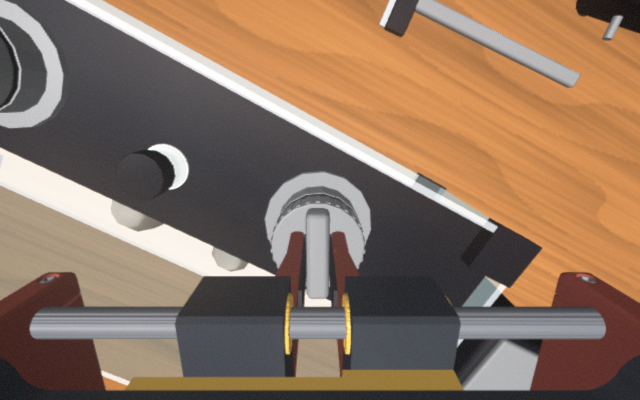

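The upward force of about 5 N since -60° is the gasket pushing, so the cap is in the release window. I'll lift gently with a force guard.

```bash
python3 - <<'E'
from h import *
p=np.array(get_tcp_pos())
r=movel([p[0],p[1],p[2]+.03],v=.04,until_force=20)
print(r,get_tcp_pos(),get_ft_force(),get_grip_width()*88,get_time())
im=read_camera("wrist");cv2.imwrite("pics/w16.png",im[:,:,::-1])
a=read_camera("side")[120:220,290:410];cv2.imwrite("pics/sd16.png",cv2.resize(a[:,:,::-1],None,fx=5,fy=5,interpolation=cv2.INTER_CUBIC))
E
```

```text
False [ 0.56924765 -0.0736027   0.20730433] [ 0.63458973  0.59938729 -1.73478631] 12.36643940985808 25.5417
```

View pics/sd16.png

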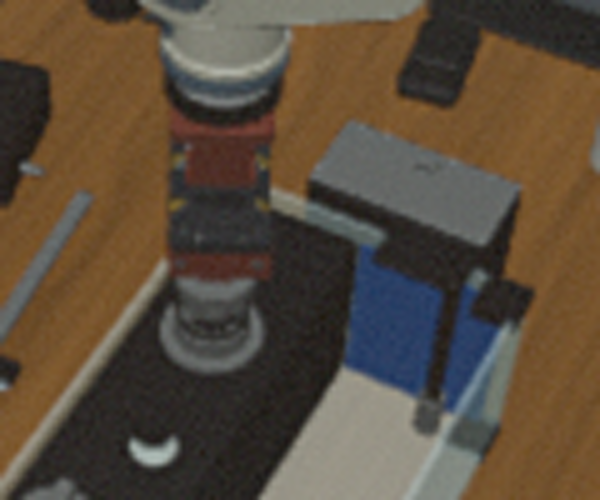

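View pics/w16.png

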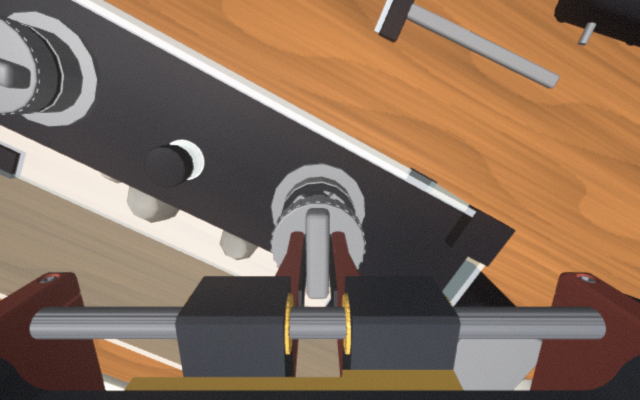

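The cap is clear of the neck. Fz is now its weight and the cap is still in the jaws at col 318. I'll continue up to about 11 cm.

```bash
python3 - <<'E'
from h import *
p=np.array(get_tcp_pos())
r=movel([p[0],p[1],.29],v=.07)
wait(0.5)
print(get_tcp_pos(),get_ft_force(),get_grip_width()*88,np.abs(get_qvel()).max(),get_time())
im=read_camera("wrist");cv2.imwrite("pics/w17.png",im[:,:,::-1])
a=read_camera("side")[110:250,250:410];cv2.imwrite("pics/sd17.png",cv2.resize(a[:,:,::-1],None,fx=4,fy=4,interpolation=cv2.INTER_CUBIC))
a=read_camera("scene")[100:280,240:440];cv2.imwrite("pics/sc17.png",cv2.resize(a[:,:,::-1],None,fx=3,fy=3,interpolation=cv2.INTER_CUBIC))
E
```

```text
[ 0.56917961 -0.07360689  0.28996782] [-0.14376061 -0.73644874 -1.37323474] 12.677107249580768 0.00122685765980998 27.4667
```

View pics/sd17.png

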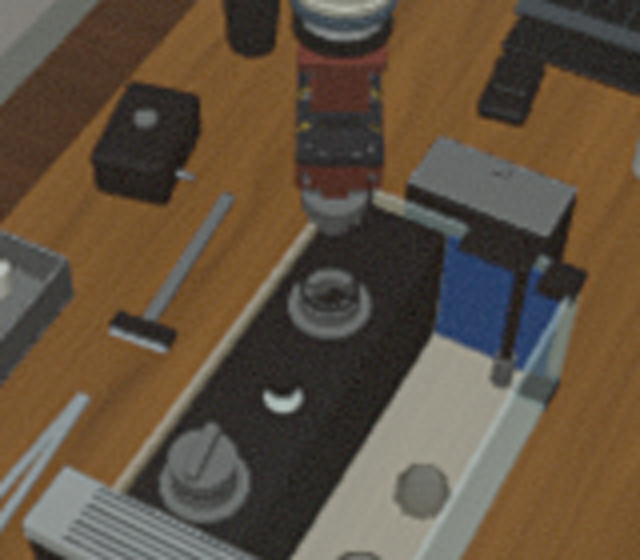

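View pics/sc17.png

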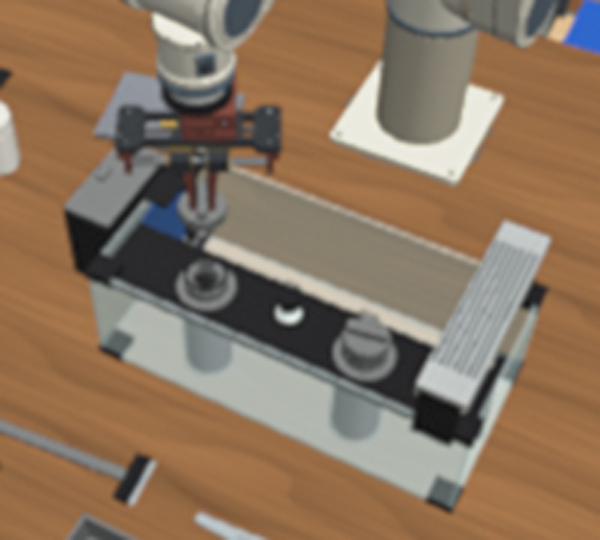

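View pics/w17.png

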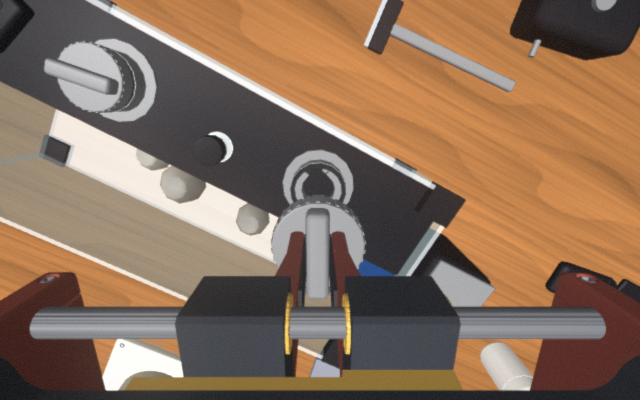

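The pictures show the open neck (side crop at (330,295)), the cap held in the jaws above it, the light bar at the +y end, and the other cap and food jar in place.

```bash
python3 -c "
from station import *
job_done();print(get_time())"
```

```text
the job is handed in; nothing more can be done
the job is handed in; nothing more can be done
```

The cap from under the light is off and held in the gripper, about 112 mm above its closed position. I handed the job in at about 27.5 s of the 64 s.

- **Light bar:** I pushed it along the rims to the +y stop with one open finger until the force rose by 15 N. I backed off 5 mm before lifting clear, and the later pictures show the bar still at the +y end.
- **Failed bar grip:** My first try at gripping the bar closed on nothing. The fingertips turned out to sit about 27 mm above the reported TCP, which I confirmed by touching down on the cap's rim. I set the cap grip from that touch.
- **Thread direction:** Counter-clockwise, the resisting torque climbed to 0.58 N·m within 8°. Clockwise the cap turned easily at about 0.1 N·m or less, so the thread is left-handed.
- **Opening:** I turned the cap 73° clockwise. I felt no hard stop, but the gasket was pushing up with about 5 N, so I lifted there and the cap came straight off.
- **Last checks:** The grip was 12.7 mm wide on the 13 mm bar and the arm was still. The wrist carried about 1.4 N, roughly the cap's weight. In the pictures the neck is open, and the other cap, the food jar and the other items in view look undisturbed. I checked those by eye and did not measure their positions. No verdict was reported.

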